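# Close up the strand on the bead board

## Task

Close up the strand on the bead board so that its length can be read: with the fingertips just above the board, follow the U-shaped groove from the left leg round the curve and push the seven loose coin beads along it until all lie in the groove, touching one another in one row, with the first against the closed end of the right leg. Push gently; do not lift any bead, and leave the jar, tweezers, scoop, loupe and stone beside them where they are.

Things in the scene. Friction and masses are not known exactly. Their poses are not given: they have to be found in the camera images.
- bead_board: Grey flocked jeweller's bead board on the table, does not move; 225 mm along its x, 240 mm along its y, near side rounded. Origin: on the underside, under the centre of the U-groove's curve; z up; x points away from the robot (within 25 degrees), y to its left. Heights above the underside: groove floor 5 mm, flat top beside the groove 9.5 mm, rim 16.5 mm.
- curve_mid (a point): Middle of the groove's curve, the point of the groove nearest the robot, level with the board's flat top. The groove is 22 mm wide, 4.5 mm deep; its curve is a half circle of 80 mm radius (centre line) about the board's origin, through (-80, 0) mm, joining the legs at (0, 80) and (0, -80) mm. Inside the U are shallow wells with a few brass spacers and a clasp.
- left_end (a point): Far end of the groove's left leg, level with the board's flat top: centre line at (95, 80) mm in the board's frame; the leg runs straight from here to (0, 80) mm. The board's rim, 6 mm wide, closes both legs here (x = 95 mm) and also runs round the outside of the board, 34.5 mm from the centre line.
- groove_end (a point): Closed end of the right leg, at (95, -80) mm in the board's frame: the middle of the rim's upright inner face, half-way up a bead (10.5 mm above the board's underside). The right leg runs straight to here from (0, -80) mm.
- bead1_mid (a point): Centre of coin bead 1 of 7, in the right leg, nearest its end at the start. All seven are alike: reddish-brown stone discs of 20 mm diameter and 11 mm thickness, 10 to 17 g, lying flat and loose in the groove (top 16 mm above the board's underside, 6.5 mm above the board's flat top). Polished and slippery; the whole row slides with a push of 1 to 2 N until it is closed up, and stops firmly then.
- bead2_mid (a point): Centre of coin bead 2 of 7, in the right leg, second from its end at the start. All seven are alike: reddish-brown stone discs of 20 mm diameter and 11 mm thickness, 10 to 17 g, lying flat and loose in the groove (top 16 mm above the board's underside, 6.5 mm above the board's flat top). Polished and slippery; the whole row slides with a push of 1 to 2 N until it is closed up, and stops firmly then.
- bead3_mid (a point): Centre of coin bead 3 of 7, in the right leg, near the curve at the start. All seven are alike: reddish-brown stone discs of 20 mm diameter and 11 mm thickness, 10 to 17 g, lying flat and loose in the groove (top 16 mm above the board's underside, 6.5 mm above the board's flat top). Polished and slippery; the whole row slides with a push of 1 to 2 N until it is closed up, and stops firmly then.
- bead4_mid (a point): Centre of coin bead 4 of 7, on the right part of the curve at the start. All seven are alike: reddish-brown stone discs of 20 mm diameter and 11 mm thickness, 10 to 17 g, lying flat and loose in the groove (top 16 mm above the board's underside, 6.5 mm above the board's flat top). Polished and slippery; the whole row slides with a push of 1 to 2 N until it is closed up, and stops firmly then.
- bead5_mid (a point): Centre of coin bead 5 of 7, near the middle of the curve at the start. All seven are alike: reddish-brown stone discs of 20 mm diameter and 11 mm thickness, 10 to 17 g, lying flat and loose in the groove (top 16 mm above the board's underside, 6.5 mm above the board's flat top). Polished and slippery; the whole row slides with a push of 1 to 2 N until it is closed up, and stops firmly then.
- bead6_mid (a point): Centre of coin bead 6 of 7, on the left part of the curve at the start. All seven are alike: reddish-brown stone discs of 20 mm diameter and 11 mm thickness, 10 to 17 g, lying flat and loose in the groove (top 16 mm above the board's underside, 6.5 mm above the board's flat top). Polished and slippery; the whole row slides with a push of 1 to 2 N until it is closed up, and stops firmly then.
- bead7_mid (a point): Centre of coin bead 7 of 7, in the left leg, the last of the row at the start. All seven are alike: reddish-brown stone discs of 20 mm diameter and 11 mm thickness, 10 to 17 g, lying flat and loose in the groove (top 16 mm above the board's underside, 6.5 mm above the board's flat top). Polished and slippery; the whole row slides with a push of 1 to 2 N until it is closed up, and stops firmly then.
- jar: Round black gem jar with a clear top, 33 mm across and 22 mm high, standing loose in the board's well at the centre of the curve. Origin under it. To be left alone.
- tweezers: Steel gem tweezers, 167 mm long, 8 mm high, lying on the table along the right side of the board. Origin under the middle. To be left alone.
- bead_scoop: Folded brass scoop, 98 x 46 x 15 mm, on the table to the left of the board. Origin under the middle. To be left alone.
- loupe: Folding steel loupe, 45 x 25 x 14 mm, on the table on the robot's side of the board. Origin under the middle. To be left alone.
- palm_stone: Polished grey stone, 38 x 30 x 22 mm, on the table by the board's near left. Origin under the middle. To be left alone.

How it is judged:
By the outcome, as a careful person would: the job done as asked, in the order asked, and still so for the second after the job is handed in, with the robot touching nothing.
It also fails if it takes over 48 s, if anything falls off the work surface, if the arm or the gripper's body presses on something with over 40 N, if the wrist force passes 120 N, or if a joint passes its speed limit or range.

## Robot

A 6-joint arm with a two-finger parallel gripper is mounted at the origin on a cart in front of the work surface, level with it; the furniture and walls round the work are solid. World frame = base frame: x ahead of the robot, y to its left, z up, the work surface at z = 0. Lengths are in m, angles in rad, forces in N, time in s.
With the tool pointing down it reaches from about 0.35 to 1 m from the base axis. Payload 7.1 kg.
Tool frame: the origin (TCP) lies on the centre line of the jaws, within the pads' length; the fingertips stand 17 mm ahead of it and the grasp point (between the pads) lies 2 mm behind it; z points along the fingers, y is the direction in which the jaws open and shut (so a half turn about z gives the same grasp; the last joint's range is limited). The gripper opens to 85 mm and grips with 20 to 120 N. Pads are 22 mm wide; open, the fingers measure 114 mm over their backs; the gripper's body (76 mm by 85 mm) begins 54 mm behind the grasp point. The pads swing forward as they close: fully open they stand 13 mm farther back than shut.
Start: joints at [1.194, 0.423, 1.63, -0, 1.089, -0.019], TCP at [0.219, 0.585, 0.219] pointing down, gripper open.
Joint ranges: [-3, 3], [-0.9, 2.11], [0.09, 2.58], [-1.31, 4.45], [0.11, 2.69], [-2.54, 2.54]. Speed limits (rad/s): [2.39, 2.39, 3.01, 3.14, 3.14, 3.14].

## Interface

Orientations are given as a unit quaternion [x, y, z, w].
In Python, from station import robot gives the robot as it stands.
- The arm moves only by the tool apply_moves, never from a script. Its argument "series" is a list of rows, each a list of 6 numbers: the shift along the tool's x, y, z as a fraction of full scale, then the turn, a rotation vector about the tool's x, y, z as a fraction of full scale. In form: [[x, y, z, ax, ay, az], ...]. A call has exactly 10 rows; each row is the pose to reach, as a shift and turn from the pose commanded when the call began, along the tool's axes at that moment, turning the shorter way round; what a row does not reach only later rows make up. Full scale, the value 1, is 0.15 m for a shift and 180 degrees for a turn. A row lasts 1/12 s, in which the tool goes at most 41.7 mm and 7.16 degrees, less where a joint would pass 70% of its speed; a pose out of reach is approached as far as the arm can. A call with a number of a shift or a turn outside -1 to 1 is refused whole. A call with a gripper value outside its range is refused whole. "hand" is the opening, from 0 (shut) to 1 (fully open), set as the call begins (left out, the last holds). The fingers move at their own pace and stop on an object; "grip_force" is the grip in N (left out, the last holds). Time passes only in rows, so rows that repeat a pose let the fingers close, or fill a call up. It gives the time, the measured TCP pose, the force and the opening at its end, in the units of the state.
- robot.sense(): the state, without advancing time (a new reading comes with each control period).
- robot.snapshot(name): name is "scene" or "side" or "wrist"; returns a dict with "pixels" (400x640x3 uint8, red, green, blue), "z_map" (400x640 float32, m along the optical axis (not along the pixel's ray), 0 where there is no reading), "mtx" (3x3 intrinsics, pixels), "dist" ([k1, k2, p1, p2, k3] as OpenCV has them; the pictures are not rectified), "R" (3x3) and "t" (3): a world point X has camera coordinates R X + t. Camera axes: x right, y down, z forward; pixel columns grow to the right and rows downward; lengths in m; the calibration is good to about 2 mm. A picture is of the moment at which its call begins.
- robot.job_done(): hands the job in, once; it reports no verdict.
The state is a dict: "time": time; "joint_positions": joint angles; "joint_velocities": joint speeds; "joint_efforts": joint torques, N m; "tool_pos": TCP position; "tool_rot": TCP orientation; "contact_force": force on the tool from outside, world axes, zero at the start; "ft_torque": the same for the moment, N m; "opening": opening from 0.0 (shut) to 1.0 (fully open).
Only numpy, scipy, OpenCV 4.12 (cv2) and the standard library are available. Lean on these libraries where they do the work, as an engineer would, in place of code of your own. Each camera call takes 0.05 s, during which the arm holds its last target. There are 200 camera calls.

## Working session

There is one attempt and no reset: what is moved stays moved. The work goes in short steps, Python scripts to look and compute and a tool call to move; the robot and the scene stay as the last step left them, time stands still between calls to the robot, and variables do not carry over. Pictures are saved under pics/ and viewed, about 8 in all and at most 12, crops included, and the job is handed in when it is done.

Besides the shell and the picture viewer there is one more tool, called after "Request:" in YAML: its name, and indented under it one key for each argument. apply_moves: Moves the arm, as the interface text tells. Its arguments: {"type":"object","properties":{"series":{"type":"array","items":{"type":"array","items":{"type":"number","minimum":-1,"maximum":1}}},"hand":{"type":"number"},"grip_force":{"type":"number"}},"required":["series"]}

```bash
mkdir -p pics
cat > h.py <<'E'
import numpy as np, cv2
from station import robot
def snap(n,f=None):
    s=robot.snapshot(n)
    if f: cv2.imwrite('pics/'+f,cv2.cvtColor(s['pixels'],cv2.COLOR_RGB2BGR))
    return s
def cloud(s):
    h,w=s['z_map'].shape
    u,v=np.meshgrid(np.arange(w),np.arange(h))
    p=cv2.undistortPoints(np.stack([u,v],-1).reshape(-1,1,2).astype(np.float64),s['mtx'],s['dist']).reshape(h,w,2)
    c=np.dstack([p,np.ones((h,w))])*s['z_map'][...,None]
    return (c-s['t'])@s['R']
E
python3 - <<'E'
from h import *
np.set_printoptions(precision=4,suppress=True)
for n in['scene','side','wrist']:
    s=snap(n,n+'0.png'); np.savez(n+'0.npz',**s); print(n,s['mtx'][0,0],-s['R'].T@s['t'],s['R'][2])
print(robot.sense())
E
```

```text
scene 461.8815479896186 [ 0.0567 -0.4465  0.5306] [ 0.5528  0.6096 -0.5681]
side 503.103493991912 [ 0.5974 -0.8503  0.4605] [-0.054   0.9152 -0.3993]
wrist 282.97689455199986 [0.1534 0.6106 0.373 ] [ 0.2594 -0.0973 -0.9608]
{'time': 0.15, 'joint_positions': array([ 1.194 ,  0.4237,  1.6305, -0.    ,  1.0886, -0.019 ]), 'joint_velocities': array([ 0.0012, -0.0022, -0.0014, -0.0016,  0.0013,  0.0005]), 'joint_efforts': array([ -0.0004, -55.7769, -28.2018,  -0.0001,   0.0047,  -0.    ]), 'tool_pos': array([0.2187, 0.585 , 0.2183]), 'tool_rot': array([ 0.178 ,  0.984 , -0.0006, -0.0001]), 'contact_force': array([0.3486, 0.1491, 0.1827]), 'ft_torque': array([ 0.029 ,  0.0013, -0.0075]), 'opening': 1.0002202752118396}
```

View pics/scene0.png

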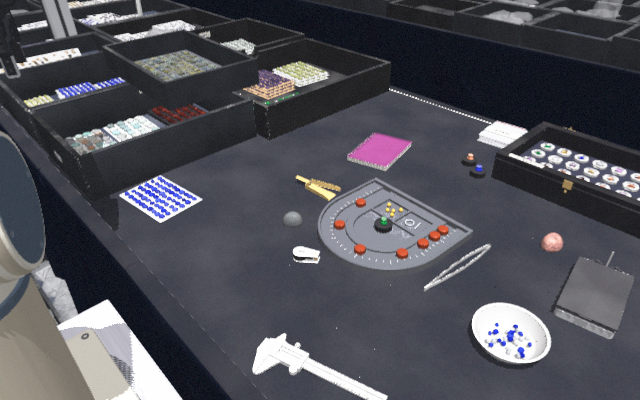

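View pics/side0.png

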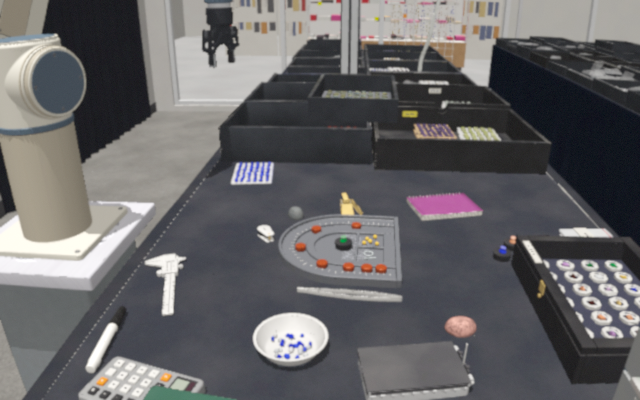

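The scene view shows the board around (390,228), with red beads at about (361,202), (340,225), (361,249), (402,254), (423,243), (435,236) and (444,230). In the side view the beads are around (300–380, 225–268). Next I measure the bead positions and the board pose.

```bash
cat >> h.py <<'E'
def beads(s,ztop=0.016):
    """bead centres (world) from red blobs: top-surface depth points + ray-based blob centroid at bead mid height"""
    hsv=cv2.cvtColor(s['pixels'],cv2.COLOR_RGB2HSV); P=cloud(s)
    m=(((hsv[...,0]<10)|(hsv[...,0]>172))&(hsv[...,1]>130)&(hsv[...,2]>50)).astype(np.uint8)
    n,l,st,c=cv2.connectedComponentsWithStats(m)
    C=-s['R'].T@s['t']; out=[]
    for i in range(1,n):
        if st[i,4]<15: continue
        q=P[l==i]; 
        d=np.array([*cv2.undistortPoints(c[i].reshape(1,1,2),s['mtx'],s['dist']).ravel(),1])@s['R']
        r=C+d*(0.0105-C[2])/d[2]
        out.append((c[i].round(0),st[i,4],np.median(q,0),r))
    return out
E
python3 - <<'E'
from h import *
np.set_printoptions(precision=4,suppress=True)
for n in['scene','side']:
    s=dict(np.load(n+'0.npz')); print(n)
    for b in beads(s):
        if .3<b[3][0]<.95 and abs(b[3][1])<.35: print(*b)
    P=cloud(s); 
    m=(P[...,2]>.012)&(P[...,2]<.022)&(P[...,0]>.3)&(P[...,0]<.9)&(abs(P[...,1])<.3)
    m2=(abs(P[...,2])<.004)&(P[...,0]>.3)&(P[...,0]<.9)&(abs(P[...,1])<.3); print('table z',np.median(P[m2][:,2]))
# top-down raster from scene rectified at z=.0095
s=dict(np.load('scene0.npz'))
def ortho(s,z,x0,x1,y0,y1,r=.0006):
    X,Y=np.meshgrid(np.arange(x1,x0,-r),np.arange(y1,y0,-r),indexing='ij')
    W=np.stack([X,Y,0*X+z],-1).reshape(-1,3)
    p,_=cv2.projectPoints(W,cv2.Rodrigues(s['R'])[0],s['t'],s['mtx'],s['dist'])
    return cv2.remap(s['pixels'],*[a.reshape(X.shape).astype(np.float32) for a in p.reshape(-1,2).T],cv2.INTER_CUBIC)[...,::-1]
a=[ortho(dict(np.load(n+'0.npz')),.0165,.4,.8,-.2,.2,.001) for n in('scene','side')]
cv2.imwrite('pics/ortho.png',np.hstack(a))
E
```

```text
scene
[360. 202.] 62 [0.6028 0.0469 0.0155] [0.6079 0.0517 0.0105]
[339. 224.] 73 [0.5253 0.0265 0.0155] [0.5295 0.0309 0.0105]
[438. 233.] 168 [ 0.6357 -0.1126  0.0155] [ 0.6378 -0.11    0.0105]
[423. 243.] 87 [ 0.5903 -0.1109  0.0156] [ 0.5957 -0.1078  0.0105]
[359. 249.] 89 [ 0.5015 -0.0465  0.0154] [ 0.506  -0.0422  0.0105]
[402. 253.] 90 [ 0.5446 -0.1027  0.0157] [ 0.5494 -0.0996  0.0105]
table z 0.0009070100211008925
side
[356. 225.] 40 [0.6088 0.0445 0.0158] [0.6088 0.054  0.0105]
[316. 229.] 48 [0.5307 0.0225 0.0156] [0.53   0.0324 0.0105]
[300. 247.] 62 [ 0.5072 -0.0503  0.0151] [ 0.5064 -0.042   0.0105]
[322. 263.] 68 [ 0.5506 -0.1068  0.016 ] [ 0.5495 -0.098   0.0105]
[348. 267.] 73 [ 0.5955 -0.115   0.0158] [ 0.5954 -0.1065  0.0105]
[366. 268.] 73 [ 0.6261 -0.117   0.0157] [ 0.6269 -0.1085  0.0105]
[381. 268.] 74 [ 0.6511 -0.1167  0.0154] [ 0.6512 -0.1086  0.0105]
table z 0.0011712359991766152
```

View pics/ortho.png

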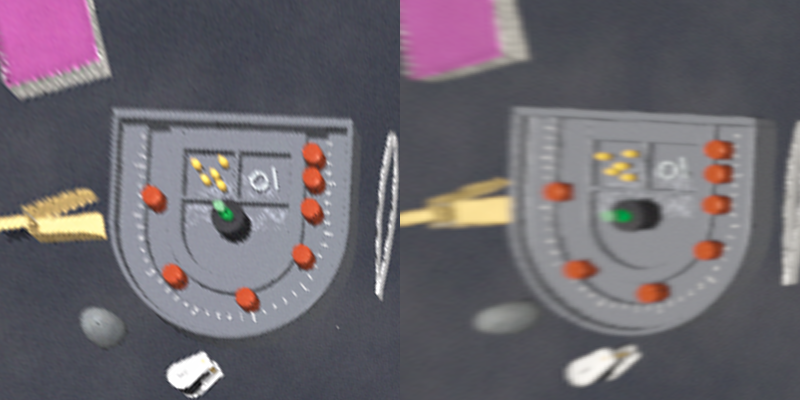

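```bash
cat >> h.py <<'E'
from scipy.optimize import least_squares
from scipy.spatial.transform import Rotation as Rn
def toB(w,p): 
    c,s=np.cos(p[2]),np.sin(p[2]); d=np.asarray(w)[...,:2]-p[:2]; return d@np.array([[c,-s],[s,c]])
def toW(b,p):
    c,s=np.cos(p[2]),np.sin(p[2]); return np.asarray(b)@np.array([[c,s],[-s,c]])+p[:2]
def move(target_xy,z,head,st):
    """shift/turn in full-scale units from st to target with tool down, tool-x heading head (rad)"""
    R0=Rn.from_quat(st['tool_rot']).as_matrix()
    c,s=np.cos(head),np.sin(head); R1=np.array([[c,s,0],[s,-c,0],[0,0,-1]])
    return R0.T@(np.array([*target_xy,z])-st['tool_pos'])/.15, Rn.from_matrix(R0.T@R1).as_rotvec()/np.pi
E
python3 - <<'E'
from h import *
np.set_printoptions(precision=4,suppress=True)
B=np.array([[.6512,-.1086],[.6269,-.1085],[.5955,-.1069],[.5495,-.0987],[.5063,-.042],[.5298,.0317],[.6084,.053]])
def f(p):
    b=toB(B,p); return np.r_[b[:3,1]+.08,np.hypot(*b[3:6].T)-.08,b[6,1]-.08]
r=least_squares(f,[.585,-.03,-.04]); p=r.x; print(p,np.degrees(p[2]),f(p)*1e3); print(toB(B,p)*1e3)
# rim check: far inner rim corner points from ortho
print('rim outer far L/R in board',toB(np.array([[.692,.087],[.680,-.152]]),p)*1e3)
np.save('board.npy',p)
s=dict(np.load('scene0.npz'));P=cloud(s).reshape(-1,3);P=P[s['z_map'].ravel()>0]
m=(P[:,0]>.1)&(P[:,0]<.75)&(P[:,1]>-.2)&(P[:,1]<.75)&(P[:,2]>.05)
q=P[m];
for y in np.arange(.1,.75,.1):
    k=q[(q[:,1]>=y)&(q[:,1]<y+.1)]
    if len(k): print(round(y,1),len(k),k.min(0),k.max(0))
st=robot.sense(); t=toW([.066,.080],p); print(t,move(t,.12,p[2],st))
E
```

```text
[ 0.5847 -0.0266 -0.0324] -1.8575867511859585 [ 0.1991 -0.4886  0.0927  0.2199 -0.1341  0.0575  0.3268]
[[ 69.1561 -79.8009]
 [ 44.8656 -80.4886]
 [ 13.4303 -79.9073]
 [-32.8113 -73.2027]
 [-77.8266 -17.9329]
 [-56.728   56.4902]
 [ 21.1403  80.3268]]
rim outer far L/R in board [[ 103.5942  117.0189]
 [  99.3478 -122.2445]]
0.3 1 [0.6733 0.3999 0.0816] [0.6733 0.3999 0.0816]
0.4 5352 [0.2302 0.4004 0.05  ] [0.7498 0.4994 0.1023]
0.5 4633 [0.1888 0.5003 0.0501] [0.7182 0.6    0.3714]
0.6 1607 [0.2255 0.6002 0.0501] [0.7233 0.6998 0.3486]
0.7 870 [0.2304 0.7    0.0504] [0.7265 0.75   0.1677]
[0.6532 0.0512] (array([-3.9595, -2.3179,  0.6583]), array([-0.0001,  0.0005,  0.8964]))
```

The fit leaves residuals under 0.5 mm, with board origin (0.585, −0.027), yaw −1.9° and bead 7 at board (21, 80). Now I close the fingers and travel over.

Request:
apply_moves:
  series:
    - [-0.1, -0.058, 0, 0, 0, 0.036]
    - [-0.2, -0.116, 0, 0, 0, 0.072]
    - [-0.3, -0.174, 0, 0, 0, 0.108]
    - [-0.4, -0.232, 0, 0, 0, 0.144]
    - [-0.5, -0.29, 0, 0, 0, 0.18]
    - [-0.6, -0.348, 0, 0, 0, 0.216]
    - [-0.7, -0.406, 0, 0, 0, 0.252]
    - [-0.8, -0.464, 0, 0, 0, 0.288]
    - [-0.9, -0.522, 0, 0, 0, 0.324]
    - [-1, -0.58, 0, 0, 0, 0.36]
  hand: 0
  grip_force: 20

```text
time: 0.98
tool_pos: [0.3292, 0.4505, 0.2187]
tool_rot: [0.68, 0.734, -0.0, 0.0]
contact_force: [0.6, -0.2, 1.0]
opening: -0.004
```

Request:
apply_moves:
  series:
    - [-0.096, 0.066, 0, 0, 0, 0.036]
    - [-0.19, 0.132, 0, 0, 0, 0.072]
    - [-0.29, 0.198, 0, 0, 0, 0.108]
    - [-0.38, 0.264, 0, 0, 0, 0.144]
    - [-0.48, 0.33, 0, 0, 0, 0.18]
    - [-0.58, 0.396, 0, 0, 0, 0.216]
    - [-0.67, 0.462, 0, 0, 0, 0.252]
    - [-0.77, 0.528, 0, 0, 0, 0.288]
    - [-0.86, 0.594, 0, 0, 0, 0.324]
    - [-0.96, 0.66, 0, 0, 0, 0.36]

```text
time: 1.82
tool_pos: [0.4397, 0.3153, 0.2188]
tool_rot: [0.967, 0.255, -0.0, 0.0]
contact_force: [0.2, 0.2, 0.1]
opening: 0.0
```

Request:
apply_moves:
  series:
    - [0.016, 0.098, 0, 0, 0, 0.018]
    - [0.032, 0.196, 0, 0, 0, 0.035]
    - [0.048, 0.294, 0, 0, 0, 0.053]
    - [0.064, 0.392, 0, 0, 0, 0.07]
    - [0.08, 0.49, 0, 0, 0, 0.088]
    - [0.096, 0.588, 0, 0, 0, 0.106]
    - [0.112, 0.686, 0, 0, 0, 0.123]
    - [0.128, 0.784, 0, 0, 0, 0.141]
    - [0.144, 0.882, 0, 0, 0, 0.158]
    - [0.16, 0.98, 0, 0, 0, 0.176]

```text
time: 2.65
tool_pos: [0.5336, 0.1998, 0.2187]
tool_rot: [1.0, -0.017, -0.0, 0.0]
contact_force: [-0.5, -0.1, -0.5]
opening: 0.002
```

Run:
```python
from h import *
np.set_printoptions(precision=4,suppress=True)
p=np.load('board.npy'); st=robot.sense(); print(st)
t=toW([.056,.080],p); print(t,move(t,.06,p[2],st))
```

```text
{'time': 2.65, 'joint_positions': array([0.3374, 0.3432, 1.7538, 0.    , 1.0451, 1.9419]), 'joint_velocities': array([-0.2964,  0.0799, -0.1219,  0.0026,  0.0402,  0.3827]), 'joint_efforts': array([  1.7181, -50.458 , -26.6986,  -0.0152,  -0.0286,  -0.5465]), 'tool_pos': array([0.5336, 0.1998, 0.2187]), 'tool_rot': array([ 0.9999, -0.0169, -0.0002,  0.0001]), 'contact_force': array([-0.5035, -0.0613, -0.5229]), 'ft_torque': array([ 0.0132, -0.0368,  0.0287]), 'opening': 0.002459798986862973}
[0.6432 0.0515] (array([0.7641, 0.9632, 1.0577]), array([ 0.0001,  0.0002, -0.0004]))
```

Request:
apply_moves:
  series:
    - [0.1, 0.12, 0.05, 0, 0, 0]
    - [0.2, 0.25, 0.13, 0, 0, 0]
    - [0.32, 0.4, 0.23, 0, 0, 0]
    - [0.45, 0.55, 0.35, 0, 0, 0]
    - [0.55, 0.7, 0.5, 0, 0, 0]
    - [0.65, 0.82, 0.65, 0, 0, 0]
    - [0.72, 0.91, 0.8, 0, 0, 0]
    - [0.764, 0.963, 0.92, 0, 0, 0]
    - [0.764, 0.963, 1, 0, 0, 0]
    - [0.764, 0.963, 1, 0, 0, 0]

```text
time: 3.48
tool_pos: [0.6413, 0.0521, 0.0657]
tool_rot: [1.0, -0.016, -0.003, 0.0]
contact_force: [-0.2, 0.2, 0.3]
opening: 0.0
```

Run:
```python
from h import *
np.set_printoptions(precision=4,suppress=True)
p=np.load('board.npy'); st=robot.sense(); 
t=toW([.056,.080],p); print(st['tool_pos'],toB(st['tool_pos'],p),move(t,.0285,p[2],st))
a=snap('wrist'); s=snap('side')
cv2.imwrite('pics/c1.png',np.hstack([cv2.resize(a['pixels'][:,:,::-1],(400,250)),cv2.resize(s['pixels'][150:290,240:464,::-1],(400,250))]))
for n,q in(('wrist',a),('side',s)):
    P=cloud(q); m=(np.hypot(P[...,0]-st['tool_pos'][0],P[...,1]-st['tool_pos'][1])<.035)&(P[...,2]>.03)&(P[...,2]<.11)&(q['z_map']>0)
    Q=P[m]; rel=Q-st['tool_pos']
    if len(Q):
        print(n,len(Q),'lowest dz',np.percentile(rel[:,2],[0,1,5]))
        for z in(-.017,-.01,0): 
            k=rel[abs(rel[:,2]-z)<.004]
            if len(k): print(z,len(k),k.min(0),k.max(0))
```

```text
[0.6413 0.0521 0.0657] [0.054  0.0805] (array([0.0144, 0.0033, 0.2482]), array([0.0001, 0.0017, 0.0001]))
wrist 1335 lowest dz [0.0154 0.0164 0.0189]
side 157 lowest dz [0.0147 0.0156 0.0163]
```

View pics/c1.png

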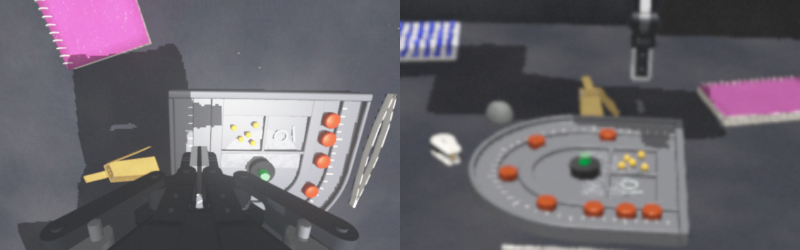

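The wrist view (left) shows the closed fingers near (200,165) over the left leg with bead 4 to 1 at the right. The side crop shows the tip near (640,78). The depth does not match the stated tip position, so I check that before descending.

Run:
```python
from h import *
np.set_printoptions(precision=4,suppress=True,linewidth=150)
s=snap('side'); st=robot.sense(); t=st['tool_pos']; print(t, st['joint_velocities'])
W=np.array([t,t-[0,0,.017],t+[0,0,.05]])
px=cv2.projectPoints(W,cv2.Rodrigues(s['R'])[0],s['t'],s['mtx'],s['dist'])[0].reshape(-1,2);print(px)
u,v=px[0].astype(int); print(s['z_map'][v-30:v+25:3,u]); print(cloud(s)[v-30:v+25:3,u])
im=s['pixels'][v-50:v+40,u-60:u+60,::-1].copy()
im=cv2.resize(im,None,fx=5,fy=5,interpolation=cv2.INTER_NEAREST)
for q in px: cv2.circle(im,tuple(((q-[u-60,v-50])*5).astype(int)),4,(0,0,255),-1)
cv2.imwrite('pics/c2.png',im)
```

```text
[0.6435 0.0534 0.0697] [ 0.0041 -0.0167 -0.0088 -0.0018 -0.0034 -0.0001]
[[374.54   198.4869]
 [374.1734 206.4194]
 [375.6279 174.5152]]
[0.9062 0.9281 0.9259 0.9489 0.9527 0.9523 0.9556 0.959  0.9693 1.1667 1.1533 1.1356 1.1238 1.1053 1.095  1.0767 1.0336 1.0298 1.0156]
[[0.6376 0.0066 0.1498]
 [0.6387 0.0251 0.1372]
 [0.6388 0.0208 0.1329]
 [0.6399 0.0402 0.1196]
 [0.6403 0.0415 0.113 ]
 [0.6404 0.0389 0.1079]
 [0.6407 0.0396 0.1015]
 [0.641  0.0406 0.0949]
 [0.6416 0.0478 0.0857]
 [0.6508 0.228  0.003 ]
 [0.6503 0.2128 0.0019]
 [0.6497 0.1938 0.0027]
 [0.6493 0.1803 0.0013]
 [0.6486 0.1606 0.0029]
 [0.6483 0.1487 0.0011]
 [0.6476 0.1294 0.0029]
 [0.6458 0.0877 0.0156]
 [0.6458 0.0819 0.0115]
 [0.6453 0.0666 0.0122]]
```

View pics/c2.png

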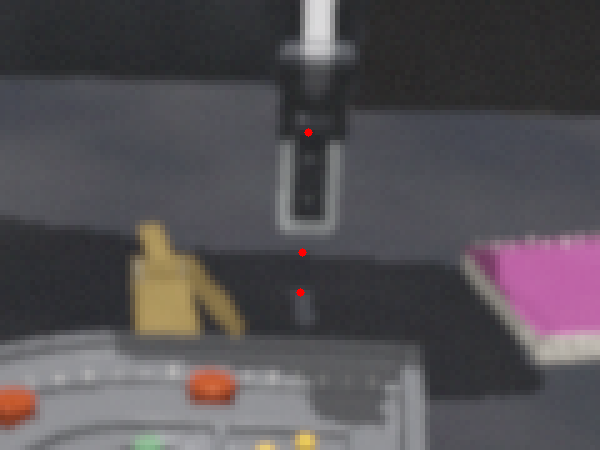

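The visible fingertip bottom, about row 231 in the crop, is roughly 10 mm above the projected TCP (row 252) rather than 17 mm below it. I compare this with the starting images.

Run:
```python
from h import *
np.set_printoptions(precision=4,suppress=True,linewidth=150)
st=robot.sense();
for f,t in(('side0',np.array([.2187,.585,.2183])),('scene0',np.array([.2187,.585,.2183])),('wrist0',np.array([.2187,.585,.2183])),('scene',st['tool_pos']),('side',st['tool_pos']),('wrist',st['tool_pos'])):
    s=dict(np.load(f+'.npz')) if f[-1]=='0' else snap(f)
    P=cloud(s); r=P-t; m=(np.hypot(r[...,0],r[...,1])<.075)&(r[...,2]>-.035)&(r[...,2]<.12)&(s['z_map']>0)
    Q=r[m]; print(f,t,len(Q))
    if len(Q): print(' lowest',np.percentile(Q[:,2],[0,1,3,10])*1e3, 'xy of lowest', Q[np.argsort(Q[:,2])[:max(3,len(Q)//30)]].mean(0)*1e3)
    C=-s['R'].T@s['t']; 
    if f[:5]=='wrist': print(' cam rel TCP',C-t)
```

```text
side0 [0.2187 0.585  0.2183] 820
 lowest [27.5984 29.94   32.8829 43.209 ] xy of lowest [ 0.5105 -7.3469 30.6272]
scene0 [0.2187 0.585  0.2183] 1133
 lowest [26.786  28.1179 29.8298 36.2297] xy of lowest [ -4.8007 -11.1685  28.6857]
wrist0 [0.2187 0.585  0.2183] 50181
 lowest [23.8453 32.9778 42.2724 70.137 ] xy of lowest [-2.6406  2.0921 35.939 ]
 cam rel TCP [-0.0653  0.0256  0.1547]
scene [0.6435 0.0534 0.0697] 1676
 lowest [12.5856 18.7456 24.3351 40.5366] xy of lowest [-7.9886 -3.7117 20.0468]
side [0.6435 0.0534 0.0697] 770
 lowest [13.041  15.9632 18.8778 29.3685] xy of lowest [ 0.9987 -5.9467 16.4971]
wrist [0.6435 0.0534 0.0697] 48899
 lowest [15.8616 29.4222 48.5402 66.2131] xy of lowest [ 9.7258  0.737  35.2688]
 cam rel TCP [ 0.0709 -0.0012  0.1556]
```

All three cameras agree that the shut tips sit about 12.5 mm behind (above) the reported TCP, not 17 mm ahead. The 13 mm swing on closing does match. I descend in stages, to TCP z ≈ 0.029 first, which is safe under either reading.

Request:
apply_moves:
  series:
    - [0, 0.013, 0.04, 0, 0, 0]
    - [0, 0.013, 0.09, 0, 0, 0]
    - [0, 0.013, 0.14, 0, 0, 0]
    - [0, 0.013, 0.18, 0, 0, 0]
    - [0, 0.013, 0.21, 0, 0, 0]
    - [0, 0.013, 0.235, 0, 0, 0]
    - [0, 0.013, 0.25, 0, 0, 0]
    - [0, 0.013, 0.26, 0, 0, 0]
    - [0, 0.013, 0.265, 0, 0, 0]
    - [0, 0.013, 0.265, 0, 0, 0]

```text
time: 4.62
tool_pos: [0.6435, 0.0506, 0.0291]
tool_rot: [1.0, -0.016, 0.0, 0.0]
contact_force: [0.1, 0.5, 0.7]
opening: -0.005
```

```bash
cat >> h.py <<'E'
def chk(view=None):
    np.set_printoptions(precision=4,suppress=True,linewidth=150)
    p=np.load('board.npy'); st=robot.sense(); t=st['tool_pos']
    print('t',st['time'],'pos',t,'board',toB(t,p)*1e3,'F',st['contact_force'],'j',st['joint_positions'])
    for f in('scene','side'):
        s=snap(f); P=cloud(s); r=P-t; m=(np.hypot(r[...,0],r[...,1])<.03)&(P[...,2]>.021)&(r[...,2]<.06)&(s['z_map']>0)
        Q=r[m]; 
        if len(Q): print(f,'tip z',t[2]+np.percentile(Q[:,2],[0,2]))
        for b in beads(s):
            if .4<b[3][0]<.8 and abs(b[3][1])<.2: print('   ',b[0],b[1],toB(b[3],p)*1e3)
        if view==f:
            u,v=cv2.projectPoints(t.reshape(1,3),cv2.Rodrigues(s['R'])[0],s['t'],s['mtx'],s['dist'])[0].ravel().astype(int)
            cv2.imwrite('pics/%s_%.2f.png'%(f,st['time']),cv2.resize(s['pixels'][160:290,250:450,::-1] if f=='side' else s['pixels'][160:290,290:490,::-1],None,fx=4,fy=4,interpolation=cv2.INTER_CUBIC))
    return st,p
E
python3 -c "
from h import *
chk()"
```

```text
t 4.6167 pos [0.6435 0.0506 0.0291] board [56.2745 79.0984] F [0.1372 0.472  0.6716] j [ 0.0601  0.6985  1.6698 -0.0001  0.7733  1.662 ]
scene tip z [0.0425 0.0458]
    [360. 202.] 62 [20.832  79.4275]
    [339. 224.] 74 [-57.0636  55.5599]
    [438. 233.] 168 [ 55.8744 -81.4642]
    [423. 243.] 85 [ 13.5564 -80.9244]
    [359. 249.] 88 [-78.2611 -18.2923]
    [402. 253.] 89 [-32.8917 -73.9328]
side tip z [0.044  0.0451]
    [356. 225.] 47 [21.4709 83.1463]
    [316. 229.] 48 [-56.5712  57.2428]
    [300. 247.] 61 [-77.6094 -17.8088]
    [322. 263.] 68 [-32.8134 -72.51  ]
    [348. 267.] 73 [ 13.3476 -79.5068]
    [366. 268.] 72 [ 44.8595 -80.3238]
    [381. 268.] 73 [ 69.159  -80.0263]
```

Request:
apply_moves:
  series:
    - [0, -0.006, 0.03, 0, 0, 0]
    - [0, -0.006, 0.06, 0, 0, 0]
    - [0, -0.006, 0.09, 0, 0, 0]
    - [0, -0.006, 0.12, 0, 0, 0]
    - [0, -0.006, 0.14, 0, 0, 0]
    - [0, -0.006, 0.155, 0, 0, 0]
    - [0, -0.006, 0.165, 0, 0, 0]
    - [0, -0.006, 0.172, 0, 0, 0]
    - [0, -0.006, 0.178, 0, 0, 0]
    - [0, -0.006, 0.18, 0, 0, 0]

```text
time: 5.55
tool_pos: [0.6435, 0.0515, 0.0021]
tool_rot: [1.0, -0.016, 0.0, -0.0]
contact_force: [-0.1, 0.1, 0.2]
opening: 0.002
```

```bash
python3 -c "
from h import *
chk('side')"; ls pics
```

```text
t 5.55 pos [0.6435 0.0515 0.0021] board [56.2417 79.9912] F [-0.075   0.109   0.1774] j [ 0.0615  0.7396  1.6713 -0.      0.7306  1.6633]
scene tip z [0.0217 0.0225]
    [360. 202.] 63 [20.8231 79.6019]
    [339. 224.] 75 [-57.224   55.5034]
    [438. 233.] 166 [ 55.9618 -81.5347]
    [423. 243.] 86 [ 13.4711 -80.8462]
    [360. 249.] 89 [-78.345  -18.4177]
    [402. 253.] 89 [-32.8917 -73.9328]
side tip z [0.0213 0.0223]
    [356. 225.] 48 [21.3018 83.2826]
    [316. 229.] 48 [-56.5712  57.2428]
    [300. 247.] 61 [-77.6094 -17.8088]
    [322. 263.] 68 [-32.8134 -72.51  ]
    [348. 267.] 73 [ 13.3476 -79.5068]
    [366. 268.] 73 [ 44.8305 -80.4783]
    [381. 268.] 74 [ 69.1702 -79.8398]
c1.png
c2.png
ortho.png
scene0.png
side0.png
side_5.55.png
wrist0.png
```

There is no contact at TCP z = 0.002, so the offset is confirmed. I creep down to find the board's flat top by force.

Request:
apply_moves:
  series:
    - [0, 0, 0.002, 0, 0, 0]
    - [0, 0, 0.004, 0, 0, 0]
    - [0, 0, 0.006, 0, 0, 0]
    - [0, 0, 0.008, 0, 0, 0]
    - [0, 0, 0.01, 0, 0, 0]
    - [0, 0, 0.012, 0, 0, 0]
    - [0, 0, 0.014, 0, 0, 0]
    - [0, 0, 0.016, 0, 0, 0]
    - [0, 0, 0.018, 0, 0, 0]
    - [0, 0, 0.02, 0, 0, 0]

```text
time: 6.48
tool_pos: [0.6434, 0.0515, -0.0009]
tool_rot: [1.0, -0.016, -0.0, 0.0]
contact_force: [0.1, -0.3, 0.6]
opening: -0.0
```

View pics/side_5.55.png

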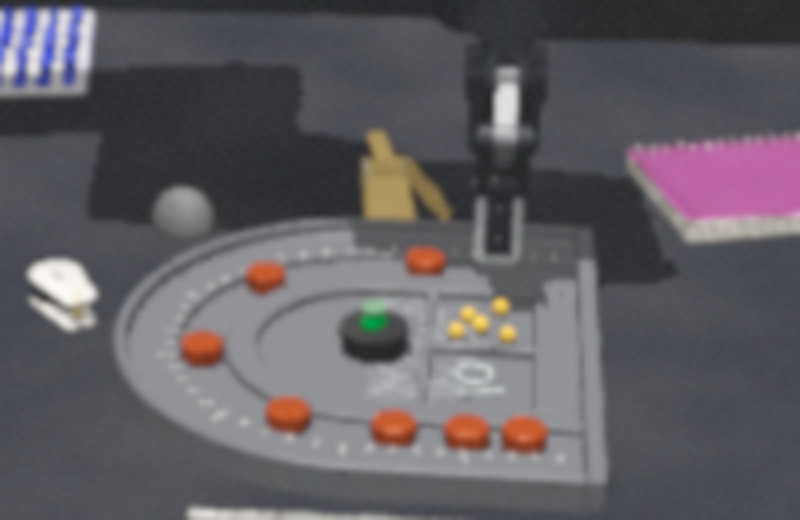

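The picture shows the fingertips at about (497,255) over the left leg, with bead 7 at (425,262) ahead of them. I creep a little lower.

Request:
apply_moves:
  series:
    - [0, 0, 0.001, 0, 0, 0]
    - [0, 0, 0.002, 0, 0, 0]
    - [0, 0, 0.003, 0, 0, 0]
    - [0, 0, 0.004, 0, 0, 0]
    - [0, 0, 0.005, 0, 0, 0]
    - [0, 0, 0.006, 0, 0, 0]
    - [0, 0, 0.007, 0, 0, 0]
    - [0, 0, 0.008, 0, 0, 0]
    - [0, 0, 0.009, 0, 0, 0]
    - [0, 0, 0.01, 0, 0, 0]

```text
time: 7.32
tool_pos: [0.6435, 0.0515, -0.0023]
tool_rot: [1.0, -0.016, 0.0, -0.0]
contact_force: [0.0, -1.4, 0.3]
opening: -0.004
```

Request:
apply_moves:
  series:
    - [-0.01, 0, 0, 0, 0, 0]
    - [-0.025, 0, 0, 0, 0, 0]
    - [-0.04, 0, 0, 0, 0, 0]
    - [-0.055, 0, 0, 0, 0, 0]
    - [-0.07, 0, 0, 0, 0, 0]
    - [-0.085, 0, 0, 0, 0, 0]
    - [-0.1, 0, 0, 0, 0, 0]
    - [-0.115, 0, 0, 0, 0, 0]
    - [-0.13, 0, 0, 0, 0, 0]
    - [-0.145, 0, 0, 0, 0, 0]

```text
time: 8.15
tool_pos: [0.6215, 0.0522, -0.0023]
tool_rot: [1.0, -0.016, 0.0, 0.0]
contact_force: [1.3, -0.4, -0.2]
opening: 0.005
```

```bash
python3 -c "
from h import *
chk()"
```

```text
t 8.15 pos [ 0.6215  0.0522 -0.0023] board [34.281  79.9776] F [ 1.3477 -0.4424 -0.1875] j [ 0.0648  0.7254  1.7236 -0.      0.6926  1.6666]
scene tip z [0.0212 0.0215]
    [358. 204.] 67 [13.7946 79.721 ]
    [339. 224.] 73 [-56.973   55.6859]
    [438. 233.] 168 [ 55.857  -81.4255]
    [423. 243.] 87 [ 13.5924 -80.9562]
    [359. 249.] 88 [-78.2611 -18.2923]
    [402. 253.] 90 [-33.0315 -73.9574]
side tip z [0.0215 0.0217]
    [352. 225.] 47 [13.1217 82.6454]
    [316. 229.] 48 [-56.5712  57.2428]
    [300. 247.] 61 [-77.6094 -17.8088]
    [322. 263.] 68 [-32.8134 -72.51  ]
    [348. 267.] 73 [ 13.3476 -79.5068]
    [366. 268.] 73 [ 44.8305 -80.4783]
    [381. 268.] 74 [ 69.1702 -79.8398]
```

Contact is as planned, with the bead centre 21 mm ahead of the TCP. I push on to the start of the curve and then begin the arc.

Request:
apply_moves:
  series:
    - [-0.015, 0, 0, 0, 0, 0]
    - [-0.03, 0, 0, 0, 0, 0]
    - [-0.045, 0, 0, 0, 0, 0]
    - [-0.06, 0, 0, 0, 0, 0]
    - [-0.075, 0, 0, 0, 0, 0]
    - [-0.09, 0, 0, 0, 0, 0]
    - [-0.105, 0, 0, 0, 0, 0]
    - [-0.12, 0, 0, 0, 0, 0]
    - [-0.135, 0, 0, 0, 0, 0]
    - [-0.15, 0, 0, 0, 0, 0]

```text
time: 9.08
tool_pos: [0.599, 0.0529, -0.0023]
tool_rot: [1.0, -0.016, -0.0, 0.0]
contact_force: [0.7, 0.5, 0.7]
opening: -0.002
```

Request:
apply_moves:
  series:
    - [-0.014, -0.0017, 0, 0, 0, -0.0083]
    - [-0.028, -0.0031, 0, 0, 0, -0.0167]
    - [-0.0421, -0.0041, 0, 0, 0, -0.025]
    - [-0.0562, -0.0047, 0, 0, 0, -0.0333]
    - [-0.0702, -0.005, 0, 0, 0, -0.0417]
    - [-0.0843, -0.0049, 0, 0, 0, -0.05]
    - [-0.0984, -0.0044, 0, 0, 0, -0.0583]
    - [-0.1125, -0.0036, 0, 0, 0, -0.0667]
    - [-0.1265, -0.0024, 0, 0, 0, -0.075]
    - [-0.1405, -0.0008, 0, 0, 0, -0.0833]

```text
time: 9.92
tool_pos: [0.578, 0.0537, -0.0023]
tool_rot: [0.993, 0.116, 0.0, 0.0]
contact_force: [-0.0, 0.3, -0.1]
opening: 0.002
```

Request:
apply_moves:
  series:
    - [-0.014, -0.0017, 0, 0, 0, -0.0083]
    - [-0.028, -0.0031, 0, 0, 0, -0.0167]
    - [-0.0421, -0.0041, 0, 0, 0, -0.025]
    - [-0.0562, -0.0047, 0, 0, 0, -0.0333]
    - [-0.0702, -0.005, 0, 0, 0, -0.0417]
    - [-0.0843, -0.0049, 0, 0, 0, -0.05]
    - [-0.0984, -0.0044, 0, 0, 0, -0.0583]
    - [-0.1125, -0.0036, 0, 0, 0, -0.0667]
    - [-0.1265, -0.0024, 0, 0, 0, -0.075]
    - [-0.1405, -0.0008, 0, 0, 0, -0.0833]

```text
time: 10.75
tool_pos: [0.5575, 0.049, -0.0023]
tool_rot: [0.97, 0.244, 0.0, 0.0]
contact_force: [0.3, 0.1, 0.3]
opening: 0.003
```

```bash
python3 -c "
from h import *
st,p=chk('scene')
b=toB(st['tool_pos'],p)*1e3; h=Rn.from_quat(st['tool_rot']).as_matrix()[:2,0]; print('r',np.hypot(*b),'ang',np.degrees(np.arctan2(b[1],b[0])),'head',np.degrees(np.arctan2(h[1],h[0])-p[2]))"; ls pics
```

```text
t 10.75 pos [ 0.5575  0.049  -0.0023] board [-29.6143  74.6468] F [0.3344 0.0541 0.3473] j [ 0.0664  0.6676  1.8717 -0.      0.6021  1.1435]
scene tip z [0.0214 0.0224]
    [339. 223.] 142 [-54.891   58.2611]
    [438. 233.] 168 [ 55.8744 -81.4642]
    [423. 243.] 85 [ 13.5564 -80.9244]
    [360. 249.] 89 [-78.345  -18.4177]
    [402. 253.] 91 [-33.0256 -74.1488]
side tip z [0.0216 0.0221]
    [317. 228.] 105 [-54.3576  59.7466]
    [300. 247.] 62 [-77.7138 -17.9621]
    [322. 263.] 68 [-32.8134 -72.51  ]
    [348. 267.] 73 [ 13.3476 -79.5068]
    [366. 268.] 73 [ 44.8305 -80.4783]
    [381. 268.] 73 [ 69.159  -80.0263]
r 80.3066507119172 ang 111.63952386768379 head 30.142778909141466
c1.png
c2.png
ortho.png
scene0.png
scene_10.75.png
side0.png
side_5.55.png
wrist0.png
```

Request:
apply_moves:
  series:
    - [-0.014, -0.0017, 0, 0, 0, -0.0083]
    - [-0.028, -0.0031, 0, 0, 0, -0.0167]
    - [-0.0421, -0.0041, 0, 0, 0, -0.025]
    - [-0.0562, -0.0047, 0, 0, 0, -0.0333]
    - [-0.0702, -0.005, 0, 0, 0, -0.0417]
    - [-0.0843, -0.0049, 0, 0, 0, -0.05]
    - [-0.0984, -0.0044, 0, 0, 0, -0.0583]
    - [-0.1125, -0.0036, 0, 0, 0, -0.0667]
    - [-0.1265, -0.0024, 0, 0, 0, -0.075]
    - [-0.1405, -0.0008, 0, 0, 0, -0.0833]

```text
time: 11.68
tool_pos: [0.5391, 0.0391, -0.0023]
tool_rot: [0.93, 0.368, 0.0, 0.0]
contact_force: [0.7, -0.6, 0.6]
opening: 0.0
```

Request:
apply_moves:
  series:
    - [-0.014, -0.0017, 0, 0, 0, -0.0083]
    - [-0.028, -0.0031, 0, 0, 0, -0.0167]
    - [-0.0421, -0.0041, 0, 0, 0, -0.025]
    - [-0.0562, -0.0047, 0, 0, 0, -0.0333]
    - [-0.0702, -0.005, 0, 0, 0, -0.0417]
    - [-0.0843, -0.0049, 0, 0, 0, -0.05]
    - [-0.0984, -0.0044, 0, 0, 0, -0.0583]
    - [-0.1125, -0.0036, 0, 0, 0, -0.0667]
    - [-0.1265, -0.0024, 0, 0, 0, -0.075]
    - [-0.1405, -0.0008, 0, 0, 0, -0.0833]

```text
time: 12.52
tool_pos: [0.5237, 0.0247, -0.0022]
tool_rot: [0.874, 0.486, 0.0, 0.0]
contact_force: [-0.3, -0.0, -0.1]
opening: -0.002
```

Request:
apply_moves:
  series:
    - [-0.014, -0.0017, 0, 0, 0, -0.0083]
    - [-0.028, -0.0031, 0, 0, 0, -0.0167]
    - [-0.0421, -0.0041, 0, 0, 0, -0.025]
    - [-0.0562, -0.0047, 0, 0, 0, -0.0333]
    - [-0.0702, -0.005, 0, 0, 0, -0.0417]
    - [-0.0843, -0.0049, 0, 0, 0, -0.05]
    - [-0.0984, -0.0044, 0, 0, 0, -0.0583]
    - [-0.1125, -0.0036, 0, 0, 0, -0.0667]
    - [-0.1265, -0.0024, 0, 0, 0, -0.075]
    - [-0.1405, -0.0008, 0, 0, 0, -0.0833]

```text
time: 13.35
tool_pos: [0.5125, 0.0069, -0.0023]
tool_rot: [0.803, 0.596, 0.0, 0.0]
contact_force: [0.2, 0.4, 0.3]
opening: -0.003
```

```bash
python3 -c "
from h import *
st,p=chk('side')
b=toB(st['tool_pos'],p)*1e3; h=Rn.from_quat(st['tool_rot']).as_matrix()[:2,0]; print('r',np.hypot(*b),'ang',np.degrees(np.arctan2(b[1],b[0])),'head',np.degrees(np.arctan2(h[1],h[0])-p[2]))"; ls -t pics|head -1; cp pics/$(ls -t pics|head -1) pics/mid.png
```

```text
t 13.35 pos [ 0.5125  0.0069 -0.0023] board [-73.2154  31.1408] F [0.1676 0.3958 0.2758] j [-0.0098  0.6292  1.9766 -0.      0.5355  0.2833]
scene tip z [0.021  0.0219]
    [438. 233.] 165 [ 55.787  -81.3935]
    [355. 246.] 258 [-78.712   -7.6493]
    [423. 243.] 85 [ 13.5316 -80.9444]
    [402. 253.] 90 [-32.9211 -74.0579]
side tip z [0.0213 0.0217]
    [301. 244.] 159 [-78.091   -7.6013]
    [322. 263.] 68 [-32.8134 -72.51  ]
    [348. 267.] 73 [ 13.3476 -79.5068]
    [366. 268.] 72 [ 44.8595 -80.3238]
    [381. 268.] 74 [ 69.1702 -79.8398]
r 79.56280804363075 ang 156.95843923595538 head 75.06842791914298
side_13.35.png
```

View pics/mid.png

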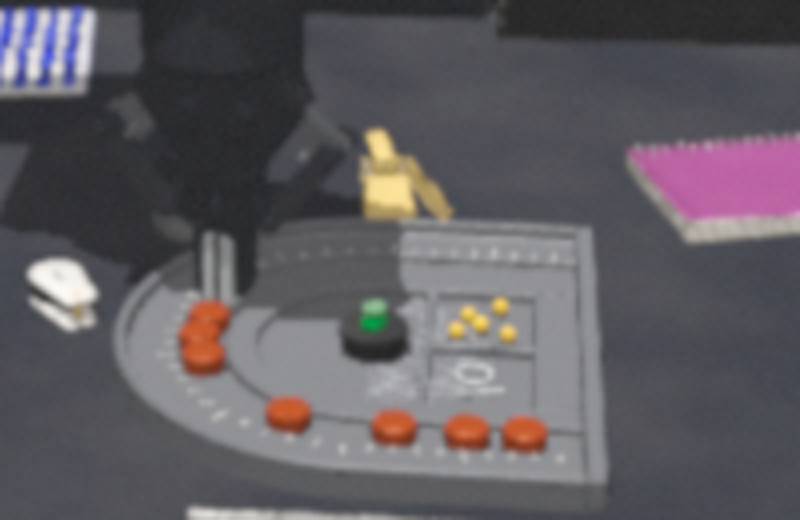

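The three beads at (210,316), (200,333) and (203,355) move together round the curve. I continue, with a 1 mm outward correction.

Request:
apply_moves:
  series:
    - [-0.014, -0.0025, 0, 0, 0, -0.0083]
    - [-0.028, -0.0047, 0, 0, 0, -0.0167]
    - [-0.0421, -0.0065, 0, 0, 0, -0.025]
    - [-0.0562, -0.0079, 0, 0, 0, -0.0333]
    - [-0.0702, -0.009, 0, 0, 0, -0.0417]
    - [-0.0843, -0.0097, 0, 0, 0, -0.05]
    - [-0.0984, -0.01, 0, 0, 0, -0.0583]
    - [-0.1125, -0.0098, 0, 0, 0, -0.0667]
    - [-0.1265, -0.0092, 0, 0, 0, -0.075]
    - [-0.1405, -0.0085, 0, 0, 0, -0.0833]

```text
time: 14.28
tool_pos: [0.5052, -0.0128, -0.0023]
tool_rot: [0.718, 0.696, 0.0, 0.0]
contact_force: [-0.1, -0.2, 0.6]
opening: -0.0
```

Request:
apply_moves:
  series:
    - [-0.014, -0.0017, 0, 0, 0, -0.0083]
    - [-0.028, -0.0031, 0, 0, 0, -0.0167]
    - [-0.0421, -0.0041, 0, 0, 0, -0.025]
    - [-0.0562, -0.0047, 0, 0, 0, -0.0333]
    - [-0.0702, -0.005, 0, 0, 0, -0.0417]
    - [-0.0843, -0.0049, 0, 0, 0, -0.05]
    - [-0.0984, -0.0044, 0, 0, 0, -0.0583]
    - [-0.1125, -0.0036, 0, 0, 0, -0.0667]
    - [-0.1265, -0.0024, 0, 0, 0, -0.075]
    - [-0.1405, -0.0008, 0, 0, 0, -0.0833]

```text
time: 15.12
tool_pos: [0.5045, -0.0339, -0.0023]
tool_rot: [0.621, 0.784, 0.0, 0.0]
contact_force: [-0.3, -0.1, 0.9]
opening: -0.003
```

Request:
apply_moves:
  series:
    - [-0.014, -0.0017, 0, 0, 0, -0.0083]
    - [-0.028, -0.0031, 0, 0, 0, -0.0167]
    - [-0.0421, -0.0041, 0, 0, 0, -0.025]
    - [-0.0562, -0.0047, 0, 0, 0, -0.0333]
    - [-0.0702, -0.005, 0, 0, 0, -0.0417]
    - [-0.0843, -0.0049, 0, 0, 0, -0.05]
    - [-0.0984, -0.0044, 0, 0, 0, -0.0583]
    - [-0.1125, -0.0036, 0, 0, 0, -0.0667]
    - [-0.1265, -0.0024, 0, 0, 0, -0.075]
    - [-0.1405, -0.0008, 0, 0, 0, -0.0833]

```text
time: 15.95
tool_pos: [0.5091, -0.0545, -0.0023]
tool_rot: [0.514, 0.858, 0.0, 0.0]
contact_force: [-0.3, -0.2, 0.2]
opening: -0.001
```

```bash
cat >> h.py <<'E'
def chk2(v=None):
    st,p=chk(v)
    b=toB(st['tool_pos'],p)*1e3; h=Rn.from_quat(st['tool_rot']).as_matrix()[:2,0]; print('r',np.hypot(*b),'ang',np.degrees(np.arctan2(b[1],b[0])),'head',np.degrees(np.arctan2(h[1],h[0])-p[2]))
E
python3 -c "
from h import *
chk2('side')"; cp pics/$(ls -t pics|head -1) pics/mid2.png
```

```text
t 15.95 pos [ 0.5091 -0.0545 -0.0023] board [-74.6349 -30.3025] F [-0.26   -0.2199  0.2479] j [-0.1298  0.6289  1.9776  0.      0.535  -0.6213]
scene tip z [0.0211 0.0215]
    [438. 233.] 167 [ 55.8181 -81.5229]
    [423. 243.] 88 [ 13.4604 -80.7942]
    [394. 253.] 372 [-42.6629 -65.4917]
side tip z [0.0211 0.0223]
    [317. 261.] 274 [-41.2659 -65.1327]
    [348. 267.] 73 [ 13.3476 -79.5068]
    [366. 268.] 73 [ 44.8305 -80.4783]
    [381. 268.] 74 [ 69.1702 -79.8398]
r 80.55189910857268 ang -157.90238492609 head 120.01686581843545
```

View pics/mid2.png

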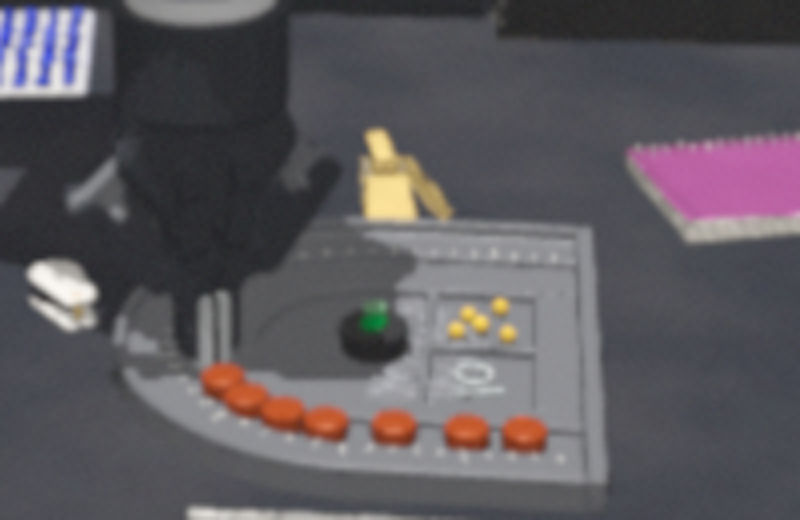

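Four beads are in one row from (222,380) to (326,422). I take one more full step and then slow ones, watching the force.

Request:
apply_moves:
  series:
    - [-0.014, -0.0017, 0, 0, 0, -0.0083]
    - [-0.028, -0.0031, 0, 0, 0, -0.0167]
    - [-0.0421, -0.0041, 0, 0, 0, -0.025]
    - [-0.0562, -0.0047, 0, 0, 0, -0.0333]
    - [-0.0702, -0.005, 0, 0, 0, -0.0417]
    - [-0.0843, -0.0049, 0, 0, 0, -0.05]
    - [-0.0984, -0.0044, 0, 0, 0, -0.0583]
    - [-0.1125, -0.0036, 0, 0, 0, -0.0667]
    - [-0.1265, -0.0024, 0, 0, 0, -0.075]
    - [-0.1405, -0.0008, 0, 0, 0, -0.0833]

```text
time: 16.88
tool_pos: [0.5187, -0.073, -0.0023]
tool_rot: [0.398, 0.918, -0.0, -0.0]
contact_force: [-0.8, -0.0, -0.2]
opening: 0.005
```

Request:
apply_moves:
  series:
    - [-0.007, -0.0009, 0, 0, 0, -0.0042]
    - [-0.014, -0.0017, 0, 0, 0, -0.0083]
    - [-0.021, -0.0024, 0, 0, 0, -0.0125]
    - [-0.028, -0.0031, 0, 0, 0, -0.0167]
    - [-0.035, -0.0036, 0, 0, 0, -0.0208]
    - [-0.0421, -0.0041, 0, 0, 0, -0.025]
    - [-0.0491, -0.0044, 0, 0, 0, -0.0292]
    - [-0.0562, -0.0047, 0, 0, 0, -0.0333]
    - [-0.0632, -0.0049, 0, 0, 0, -0.0375]
    - [-0.0702, -0.005, 0, 0, 0, -0.0417]

```text
time: 17.72
tool_pos: [0.5255, -0.0814, -0.0023]
tool_rot: [0.336, 0.942, 0.0, -0.0]
contact_force: [-1.1, -0.6, 0.2]
opening: -0.004
```

```bash
python3 -c "
from h import *
chk2('side')"
```

```text
t 17.7167 pos [ 0.5255 -0.0814 -0.0023] board [-57.3807 -56.6771] F [-1.0668 -0.6425  0.2373] j [-0.176   0.6446  1.934   0.      0.563  -1.0617]
scene tip z [0.0214 0.022 ]
    [422. 243.] 578 [ 13.1495 -78.7279]
side tip z [0.021  0.0217]
    [351. 266.] 527 [ 17.7619 -77.8793]
r 80.65252255876683 ang -135.35343767561372 head 142.600294309238
```

Request:
apply_moves:
  series:
    - [-0.0035, -0.0004, 0, 0, 0, -0.0021]
    - [-0.007, -0.0009, 0, 0, 0, -0.0042]
    - [-0.0105, -0.0013, 0, 0, 0, -0.0063]
    - [-0.014, -0.0017, 0, 0, 0, -0.0083]
    - [-0.0175, -0.0021, 0, 0, 0, -0.0104]
    - [-0.021, -0.0024, 0, 0, 0, -0.0125]
    - [-0.0245, -0.0028, 0, 0, 0, -0.0146]
    - [-0.028, -0.0031, 0, 0, 0, -0.0167]
    - [-0.028, -0.0031, 0, 0, 0, -0.0167]
    - [-0.028, -0.0031, 0, 0, 0, -0.0167]

```text
time: 18.65
tool_pos: [0.5285, -0.0844, -0.0023]
tool_rot: [0.312, 0.95, -0.0, 0.0]
contact_force: [-0.1, 0.4, -0.6]
opening: -0.001
```

```bash
python3 -c "
from h import *
chk2('side')"; cp pics/$(ls -t pics|head -1) pics/mid3.png
```

```text
t 18.65 pos [ 0.5285 -0.0844 -0.0023] board [-54.2728 -59.5733] F [-0.0598  0.3645 -0.6187] j [-0.1805  0.6473  1.9265 -0.0001  0.5676 -1.1173]
scene tip z [0.0211 0.0212]
    [424. 241.] 575 [ 18.1562 -79.5444]
side tip z [0.021  0.0217]
    [353. 266.] 541 [ 21.4006 -78.1827]
r 80.58854295041965 ang -132.334311215576 head 145.53454089811012
```

View pics/mid3.png

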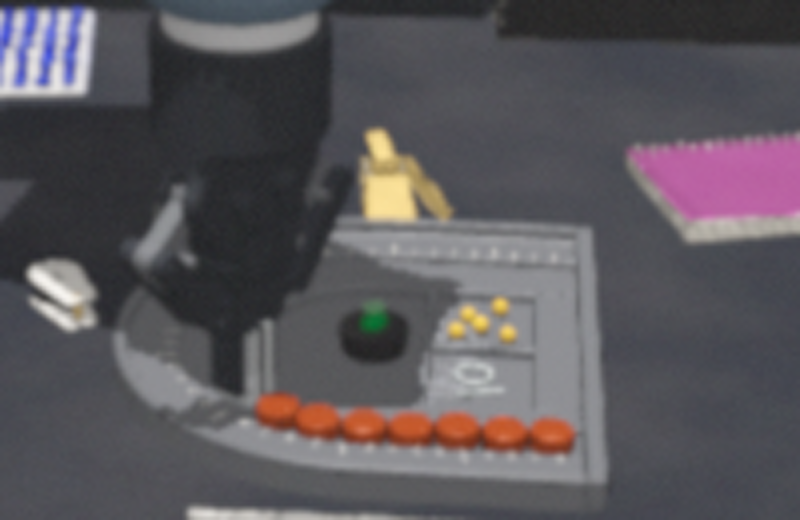

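All seven beads are in one row from (278,410) to (552,435), a few millimetres from the end rim at about 583. I finish slowly, watching for the force to rise.

Request:
apply_moves:
  series:
    - [-0.0018, -0.0002, 0, 0, 0, -0.001]
    - [-0.0035, -0.0004, 0, 0, 0, -0.0021]
    - [-0.0053, -0.0006, 0, 0, 0, -0.0031]
    - [-0.007, -0.0009, 0, 0, 0, -0.0042]
    - [-0.0088, -0.0011, 0, 0, 0, -0.0052]
    - [-0.0105, -0.0013, 0, 0, 0, -0.0063]
    - [-0.0123, -0.0015, 0, 0, 0, -0.0073]
    - [-0.014, -0.0017, 0, 0, 0, -0.0083]
    - [-0.014, -0.0017, 0, 0, 0, -0.0083]
    - [-0.014, -0.0017, 0, 0, 0, -0.0083]

```text
time: 19.58
tool_pos: [0.53, -0.0858, -0.0023]
tool_rot: [0.299, 0.954, -0.0, 0.0]
contact_force: [-1.1, -0.1, 0.4]
opening: 0.003
```

Request:
apply_moves:
  series:
    - [-0.001, -0.0001, 0, 0, 0, -0.0006]
    - [-0.002, -0.0002, 0, 0, 0, -0.0012]
    - [-0.003, -0.0003, 0, 0, 0, -0.0018]
    - [-0.004, -0.0004, 0, 0, 0, -0.0024]
    - [-0.005, -0.0005, 0, 0, 0, -0.003]
    - [-0.006, -0.0006, 0, 0, 0, -0.0036]
    - [-0.006, -0.0006, 0, 0, 0, -0.0036]
    - [-0.006, -0.0006, 0, 0, 0, -0.0036]
    - [-0.006, -0.0006, 0, 0, 0, -0.0036]
    - [-0.006, -0.0006, 0, 0, 0, -0.0036]

```text
time: 20.42
tool_pos: [0.5307, -0.0864, -0.0023]
tool_rot: [0.294, 0.956, -0.0, 0.0]
contact_force: [-0.3, 0.2, 0.4]
opening: 0.003
```

```bash
python3 -c "
from h import *
chk2('side')"
```

```text
t 20.4167 pos [ 0.5307 -0.0864 -0.0023] board [-52.0429 -61.4933] F [-0.3076  0.1932  0.3533] j [-0.1835  0.6494  1.921  -0.      0.5712 -1.1577]
scene tip z [0.0212 0.0219]
    [425. 241.] 573 [ 21.4211 -79.94  ]
side tip z [0.0215 0.022 ]
    [354. 267.] 536 [ 24.44   -78.4891]
r 80.55982281998212 ang -130.24186199860364 head 147.67969122445632
```

Request:
apply_moves:
  series:
    - [-0.001, -0.0001, 0, 0, 0, -0.0006]
    - [-0.002, -0.0002, 0, 0, 0, -0.0012]
    - [-0.003, -0.0003, 0, 0, 0, -0.0018]
    - [-0.004, -0.0004, 0, 0, 0, -0.0024]
    - [-0.005, -0.0005, 0, 0, 0, -0.003]
    - [-0.006, -0.0006, 0, 0, 0, -0.0036]
    - [-0.007, -0.0007, 0, 0, 0, -0.0042]
    - [-0.007, -0.0007, 0, 0, 0, -0.0042]
    - [-0.007, -0.0007, 0, 0, 0, -0.0042]
    - [-0.007, -0.0007, 0, 0, 0, -0.0042]

```text
time: 21.35
tool_pos: [0.5312, -0.087, -0.0024]
tool_rot: [0.288, 0.958, -0.0, -0.0]
contact_force: [0.0, 0.4, -0.0]
opening: -0.002
```

```bash
python3 -c "
from h import *
chk2('side')"; cp pics/$(ls -t pics|head -1) pics/mid4.png
```

```text
t 21.35 pos [ 0.5312 -0.087  -0.0024] board [-51.4508 -62.0972] F [ 0.0105  0.409  -0.0028] j [-0.1844  0.6501  1.9192 -0.      0.5726 -1.1719]
scene tip z [0.0211 0.0212]
    [425. 241.] 573 [ 21.8014 -80.0755]
side tip z [0.0211 0.0218]
    [355. 267.] 536 [ 24.609  -78.6465]
r 80.64267130033313 ang -129.64352108671957 head 148.43607013378457
```

View pics/mid4.png

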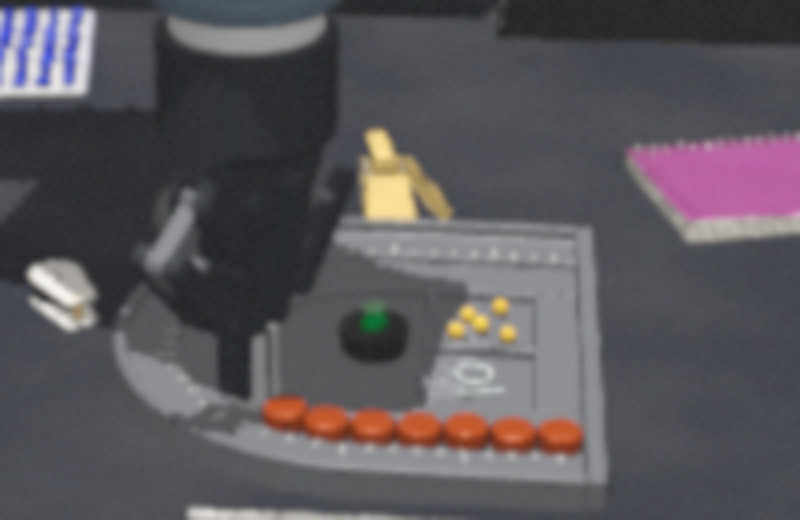

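Bead 1's right edge (582) is now almost at the rim. I take small steps until the force is firm.

Request:
apply_moves:
  series:
    - [-0.001, -0.0001, 0, 0, 0, 0]
    - [-0.002, -0.0002, 0, 0, 0, 0]
    - [-0.003, -0.0003, 0, 0, 0, 0]
    - [-0.004, -0.0004, 0, 0, 0, 0]
    - [-0.005, -0.0005, 0, 0, 0, 0]
    - [-0.005, -0.0005, 0, 0, 0, 0]
    - [-0.005, -0.0005, 0, 0, 0, 0]
    - [-0.005, -0.0005, 0, 0, 0, 0]
    - [-0.005, -0.0005, 0, 0, 0, 0]
    - [-0.005, -0.0005, 0, 0, 0, 0]

```text
time: 22.28
tool_pos: [0.5317, -0.0875, -0.0024]
tool_rot: [0.288, 0.958, -0.0, -0.0]
contact_force: [-2.9, 1.6, 0.6]
opening: 0.001
```

```bash
cat > b1.py <<'E'
from h import *
st,p=chk('side') if 0 else (robot.sense(),np.load('board.npy'))
np.set_printoptions(precision=2,suppress=True,linewidth=150)
print(st['time'],toB(st['tool_pos'],p)*1e3,st['contact_force'])
# red extent along right leg at bead mid height: rays through red pixels intersected with top plane z=.016 / use px along the centreline
for n in('side','scene'):
    s=snap(n); x=np.arange(-.03,.1001,.00025); w=toW(np.stack([x,0*x-.08],1),p)
    for z in(.0105,.015):
        px=cv2.projectPoints(np.c_[w,0*x+z],cv2.Rodrigues(s['R'])[0],s['t'],s['mtx'],s['dist'])[0].reshape(-1,2).astype(np.float32)
        c=cv2.remap(s['pixels'],px[:,0],px[:,1],cv2.INTER_LINEAR).reshape(-1,3).astype(float); r=c[:,0]-c[:,1]
        k=np.where(r>r.max()*.5)[0]; print(n,z,'red ends x mm',x[k[-1]]*1e3, 'min redness along row',[ (round(x[i]*1e3,1),round(r[i])) for i in range(1,k[-1]-8) if r[i]==r[max(0,i-20):i+21].min()])
E
python3 b1.py
```

```text
22.2833 [-50.95 -62.55] [-2.9   1.64  0.64]
side 0.0105 red ends x mm 93.75000000000011 min redness along row [(np.float64(-26.2), 66), (np.float64(-16.7), 98), (np.float64(-16.2), 98), (np.float64(-15.7), 98), (np.float64(-15.5), 98), (np.float64(-15.2), 98), (np.float64(-15.0), 98), (np.float64(-14.7), 98), (np.float64(-14.5), 98), (np.float64(-5.5), 69), (np.float64(-5.2), 69), (np.float64(3.8), 100), (np.float64(4.0), 100), (np.float64(4.3), 100), (np.float64(4.5), 100), (np.float64(4.8), 100), (np.float64(5.0), 100), (np.float64(5.3), 100), (np.float64(14.8), 76), (np.float64(15.0), 76), (np.float64(15.3), 76), (np.float64(34.0), 76), (np.float64(34.3), 76), (np.float64(43.8), 96), (np.float64(44.0), 96), (np.float64(44.3), 96), (np.float64(44.5), 96), (np.float64(54.5), 68), (np.float64(64.3), 100), (np.float64(64.5), 100), (np.float64(64.8), 100), (np.float64(74.8), 77), (np.float64(75.0), 77)]
side 0.015 red ends x mm 92.75000000000011 min redness along row [(np.float64(-25.5), 94), (np.float64(-25.2), 94), (np.float64(-25.0), 94), (np.float64(-24.7), 94), (np.float64(-24.5),
[... 398 characters left out ...]
t64(18.0), 106), (np.float64(18.3), 106), (np.float64(18.5), 106), (np.float64(29.0), 117), (np.float64(38.0), 108), (np.float64(38.3), 108), (np.float64(57.5), 101), (np.float64(57.8), 101), (np.float64(78.5), 107), (np.float64(78.8), 107), (np.float64(79.0), 107)]
scene 0.015 red ends x mm 92.25000000000011 min redness along row [(np.float64(-27.5), 81), (np.float64(-6.5), 99), (np.float64(12.5), 95), (np.float64(12.8), 95), (np.float64(13.0), 95), (np.float64(13.3), 95), (np.float64(13.5), 95), (np.float64(32.5), 102), (np.float64(32.8), 102), (np.float64(33.0), 102), (np.float64(53.3), 98), (np.float64(53.5), 98), (np.float64(72.5), 101), (np.float64(72.8), 101), (np.float64(73.0), 101)]
```

The gaps between beads lie at x ≈ 74.8, 54.4, 34, 15 and −5.4 mm. A fully closed row would give 75, 55, 35, 15 and −5. The force has risen to 3.3 N, so I give one confirming nudge along the push direction.

Request:
apply_moves:
  series:
    - [-0.001, 0, 0, 0, 0, 0]
    - [-0.002, 0, 0, 0, 0, 0]
    - [-0.003, 0, 0, 0, 0, 0]
    - [-0.004, 0, 0, 0, 0, 0]
    - [-0.004, 0, 0, 0, 0, 0]
    - [-0.004, 0, 0, 0, 0, 0]
    - [-0.004, 0, 0, 0, 0, 0]
    - [-0.004, 0, 0, 0, 0, 0]
    - [-0.004, 0, 0, 0, 0, 0]
    - [-0.004, 0, 0, 0, 0, 0]

```text
time: 23.22
tool_pos: [0.532, -0.0877, -0.0024]
tool_rot: [0.288, 0.958, -0.0, -0.001]
contact_force: [-5.1, 2.6, 1.6]
opening: -0.0
```

The force is 5.7 N with almost no motion, so the row has stopped firmly. I back away along the groove and then rise.

Request:
apply_moves:
  series:
    - [0.005, 0, 0, 0, 0, 0]
    - [0.015, 0, 0, 0, 0, 0]
    - [0.03, 0, 0, 0, 0, 0]
    - [0.05, 0, 0, 0, 0, 0]
    - [0.07, 0, 0, 0, 0, 0]
    - [0.08, 0, 0, 0, 0, 0]
    - [0.08, 0, -0.02, 0, 0, 0]
    - [0.08, 0, -0.06, 0, 0, 0]
    - [0.08, 0, -0.12, 0, 0, 0]
    - [0.08, 0, -0.18, 0, 0, 0]

```text
time: 24.05
tool_pos: [0.5227, -0.0813, 0.0256]
tool_rot: [0.288, 0.958, 0.0, 0.0]
contact_force: [-0.1, 0.1, -0.3]
opening: 0.001
```

Request:
apply_moves:
  series:
    - [0, 0, -0.08, 0, 0, 0]
    - [0, 0, -0.18, 0, 0, 0]
    - [0, 0, -0.3, 0, 0, 0]
    - [0, 0, -0.42, 0, 0, 0]
    - [0, 0, -0.54, 0, 0, 0]
    - [0, 0, -0.66, 0, 0, 0]
    - [0, 0, -0.76, 0, 0, 0]
    - [0, 0, -0.83, 0, 0, 0]
    - [0, 0, -0.86, 0, 0, 0]
    - [0, 0, -0.86, 0, 0, 0]

```text
time: 24.88
tool_pos: [0.5232, -0.0814, 0.1552]
tool_rot: [0.288, 0.958, 0.0, 0.001]
contact_force: [-0.5, -1.4, -0.1]
opening: 0.004
```

```bash
python3 b1.py | sed 's/np.float64(\([-0-9.]*\))/\1/g' | cut -c1-420
python3 - <<'E'
from h import *
s=snap('side'); w=snap('wrist')
cv2.imwrite('pics/end.png',np.hstack([cv2.resize(s['pixels'][160:290,250:450,::-1],(480,312),interpolation=cv2.INTER_CUBIC),cv2.resize(w['pixels'][:,:,::-1],(320,312))]))
E
```

```text
24.8833 [-59.69 -56.75] [-0.53 -1.39 -0.09]
side 0.0105 red ends x mm 93.75000000000011 min redness along row [(-26.2, 65), (-16.7, 96), (-16.5, 96), (-16.0, 96), (-15.7, 96), (-15.5, 96), (-5.5, 70), (3.0, 100), (3.3, 100), (3.5, 100), (3.8, 100), (4.0, 100), (4.3, 100), (4.5, 100), (5.0, 100), (13.5, 76), (34.0, 73), (43.0, 98), (43.5, 98), (43.8, 98), (44.0, 98), (44.3, 98), (44.5, 98), (54.5, 68), (63.0, 102), (63.3, 102), (74.8, 76), (75.0, 76)]
side 0.015 red ends x mm 92.50000000000011 min redness along row [(-25.5, 92), (-25.2, 92), (-25.0, 92), (-24.7, 92), (-24.5, 92), (-5.5, 55), (15.0, 46), (33.8, 54), (54.3, 41), (74.8, 45)]
scene 0.0105 red ends x mm 97.75000000000011 min redness along row [(-27.0, 46), (-11.2, 126), (-3.2, 91), (-3.0, 91), (17.8, 101), (18.0, 101), (38.0, 108), (38.3, 108), (57.5, 100), (68.3, 127), (68.5, 127), (68.8, 127), (69.0, 127), (69.3, 127), (78.5, 109), (78.8, 109)]
scene 0.015 red ends x mm 92.25000000000011 min redness along row [(-27.7, 68), (-27.5, 68), (-17.7, 125), (-7.0, 94), (12.5, 96), (13.0, 96), (32.8, 103), (53.3, 104), (72.5, 102)]
```

View pics/end.png

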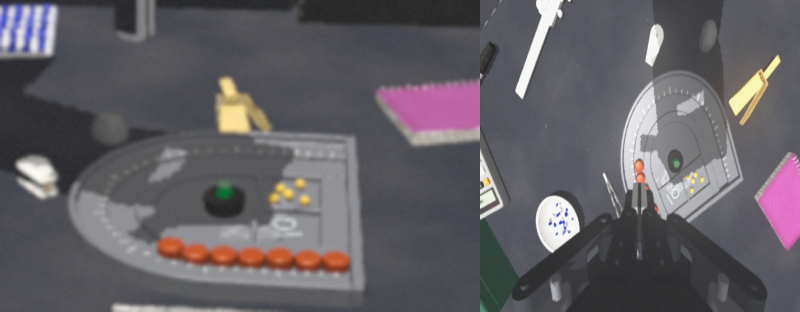

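The end picture shows all seven beads in one closed row from (172,246) to (337,261) against the end rim. The jar, scoop, loupe and stone look unmoved, and the gripper is clear of everything.

```bash
python3 -c "
from h import *
print(robot.job_done())"
```

```text
the job is handed in; nothing more can be done
None
```

The strand is closed up and the job is handed in: all seven beads lie in the groove in one touching row, with bead 1 against the closed end of the right leg. I pushed them with shut fingertips just above the board, from the left leg round the curve. The gripper then backed off and rose clear, at about 25 s of the 48 s allowed.

- **Row closed:** the last push stopped firmly at about 5.7 N with almost no movement. After the gripper left, the side camera showed the gaps between beads at x ≈ 75, 54.5, 34, 14–15 and −5.5 mm. A fully closed row would give 75, 55, 35, 15 and −5 mm.
- **Other items:** the jar, scoop, loupe and stone looked unmoved in the last picture. I did not measure their positions, and I saw only part of the tweezers at the picture's edge.
- **Fingertip position disagreed:** the shut fingertips stand about 12.5 mm behind the reported tool point (TCP), not 17 mm ahead of it as the description says. All three cameras showed this. The arm also met nothing at heights where the stated value would have put the tips below the table. I set the pushing height from the camera measurement.
- **Scene camera disagreed:** sampled at the beads' half height, the scene camera put the row's end at 97.5 mm, past the rim at 95 mm. It views the beads obliquely, so I relied on the side camera and the force instead.

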